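# Ready the pod coffee machine for the next pod

### The job

Get the pod coffee machine ready for a fresh pod: first set the water tank, kept upright, fully down onto the two pegs of its seat at the machine's right side and let go of it. Then raise the machine's sprung lid past its balance point until the used pod drops through into the container, bring the lid back to just below the balance point (less than about 15 degrees below it) so that the drop flap shuts again, and finish while still holding the lid there by its front grip, because it would snap shut on my fingers while I put in the new pod. Leave the mug, the fresh pods and the other things on the worktop where they are.

Things in the scene. Friction and masses are not known exactly. Their poses are not given: they have to be found in the camera images.
- machine: Pod coffee machine, black and grey, fixed; 250 long (x) x 150 wide (y) x 170 high to the top of its shut lid. Front (brew head 146 high, spout, drip tray) to -x, towards the robot. Origin: on its underside, 130 from the back; x to its back, y to its left side seen from the robot, z up. Pod chamber under the lid, used-pod container below it, low tank seat 130 x 86 x 15 at its right (-y) side.
- tank_seat (a point): Centre of the upper face of the tank seat, 15 above the worktop, 30 behind and 120 to the right (-y) of the machine's origin; axes as the machine. Two upright steel pegs, 10 in diameter, 12 high, with tapered tips, stand 30 before and 30 behind it along the machine's x. The machine's side (lid top 170 high) is 45 to its left.
- tank: Removable empty water tank, 0.2 to 0.4 kg: clear box 110 long (its x) x 70 wide (its y), black cover at 142, black grip fin on top, 178 high in all. Origin: centre of its underside, z up. Two round sockets in the underside, 13 wide, 13 deep, 30 either side of the origin along x; fits either way round. Seated: origin on point tank_seat, x along the machine's x.
- tank_grip (a point): The middle of the tank's grip fin, 164 above the tank's underside and 22 above its cover; the fin is 18 thick (tank's y), 56 long (tank's x) and rises to 178. Grip it across its thickness from above.
- lid (a joint): Lid angle, rad: 0 shut (start), 1.35 open stop; the front rises and swings back. Over-centre spring, balance point 1.0 (57 degrees): below, it pulls shut (4 N at the grip when shut, fading to 0); above, it throws open (up to 1.5 N). A linked flap under the pod is shut up to 1.05; by 1.30 it lets the pod drop (raise to 1.30 or to the stop). 'Just below' balance: 0.75 to 0.96.
- lid_hinge (a point): Middle of the lid's hinge pin, 161 above the worktop, 100 behind the machine's origin; the pin runs along the machine's y.
- lid_grip: Front grip of the lid: steel roller 34 long (along y), 16 in diameter, turning freely on its axle at the end of a 14 wide stem of the lid. Origin: mid roller; with the lid shut 163 in front of the hinge pin and 6 above it (21 above the brew head, 33 before the lid's front edge). Pinch its two ends from above (fingers closing along the machine's y).
- used_pod: The used coffee pod, 49 across and 43 high, standing in the chamber under the shut lid, out of sight; origin at the centre of its underside, 102 above the worktop. After dropping it lies in the container, whose floor is 12 above the worktop.
- mug: White mug with a handle, 94 high, standing on the drip tray under the spout; to be left alone. Origin: its underside.
- pod_a: Fresh coffee pod, 49 across, 43 high, to the left of the machine; to be left alone.
- pod_b: Another fresh coffee pod of the same size beside it; to be left alone.
- jam: Jam jar, 65 across, 83 high; to be left alone.
- tea: Tea box, 65 x 122 x 76, at the back left; to be left alone.
- lemon: Lemon, 78 long, at the right behind the tank's start; to be left alone.
- teaspoon: Teaspoon, 137 long, lying in front of the machine; to be left alone.

How it is judged:
By the outcome, as a careful person would: the job done as asked, in the order asked, and still so for the second after the job is handed in, while the arm keeps its last pose, push and grip.
It also fails if it takes over 58 s, if anything falls off the work surface, if the arm or the gripper's body presses on something with over 40 N, if the wrist force passes 120 N, or if a joint passes its speed limit or range.

### The arm

A 7-joint arm with a two-finger parallel gripper is mounted at the origin on a cart in front of the work surface, level with it; the furniture and walls round the work are solid. World frame = base frame: x ahead of the robot, y to its left, z up, the work surface at z = 0. Lengths are in m, angles in rad, forces in N, time in s.
With the tool pointing down it reaches from about 0.35 to 0.9 m from the base axis. Payload 8.1 kg.
Tool frame: the origin (TCP) lies midway between the tips of the shut fingers; the grasp point (between the pads) lies 19 mm behind it; z points along the fingers, y is the line along which they close (so a half turn about z gives the same grasp; the last joint's range is limited). The gripper opens to 92 mm and grips with 3 to 60 N. Pads are 19 mm wide; open, the fingers measure 130 mm over their backs; the gripper's body (75 mm by 190 mm) begins 47 mm behind the grasp point.
Start: joints at [-1.345, 0.434, 0.025, 1.573, -0.012, 1.134, -0.075], TCP at [0.202, 0.592, 0.227] pointing down, gripper open.
Joint ranges: [-2.62, 2.62], [-0.44, 2.09], [-1.27, 1.32], [0.08, 2.57], [-1.32, 4.46], [0.12, 2], [-2.74, 2.74]. Speed limits (rad/s): [2.22, 2.22, 3.01, 3.01, 3.14, 3.14, 3.14].

### API

Orientations are given as a rotation vector (axis times angle).
In Python, from cell import arm gives the robot as it stands.
- The arm moves only by the tool carry_out, never from a script. Its arguments are lists of equal length, an entry for each row: "claw": the finger opening in cm, from 0 to 9.18; "delta_pos": the shift along the tool's x, y, z in cm, a list of three; "angular": the turn, a rotation vector about the tool's x, y, z in rad, a list of three. In form: {"claw": [claw, ...], "delta_pos": [[dx, dy, dz], ...], "angular": [[ax, ay, az], ...]}. A call has 1 to 20 rows; each row shifts and turns the commanded pose from where the row before left it, along the tool's axes as they then stand; what a row does not reach is not made up. A row lasts 1/10 s, in which the tool goes at most 50 mm and 8.59 degrees, less where a joint would pass 70% of its speed; a pose out of reach is approached as far as the arm can. A call with a gripper value outside its range is refused whole. The fingers move at their own pace and stop on an object; "force" is the grip in N (left out, the last holds). Time passes only in rows, so rows that do not move let the fingers close. It gives the time, the measured TCP pose, the force, the opening and the grip force at its end, in the units of the state.
- arm.observe(): the state, without advancing time (a new reading comes with each control period).
- arm.get_image(name): name is "side" or "top" or "wrist"; returns a dict with "frame" (420x560x3 uint8, red, green, blue), "mtx" (3x3 intrinsics, pixels), "T" (4x4, takes a point from camera to world coordinates). Camera axes: x right, y down, z forward; pixel columns grow to the right and rows downward; lengths in m; the calibration is good to about 2 mm. A picture is of the moment at which its call begins. There is no depth.
- arm.sign_off(): hands the job in; it is judged then, once.
Trained networks look in a picture, given as the dict that the camera call returned (one of the last four; its "shot" number tells which), for a name from the list of things; names that differ only in an ending like _2 or _b are one class to them, and where a whole thing is asked for, a point or a joint stands for the part that bears it (a point fixed in the world has none). Each returns a list of dicts, best first, with "conf" (0 to 1); they miss things now and then, are a little off and sometimes report something else, mostly with a low value. They report only what shows in the picture. A call takes as long as a camera call.
- arm.look_for(label, picture): "centre" ([column, row] as shares, 0 to 1, of the picture: columns of its width, rows of its height, amid what is visible of it).
- arm.trace(label, picture): "region" (420x560 bool, what is visible of it) and "centre" ([column, row] as shares, 0 to 1, of the picture: columns of its width, rows of its height, amid what is visible of it).
- arm.place_of(label, picture): "centre" ([column, row] as shares, 0 to 1, of the picture: columns of its width, rows of its height: a listed point, or the origin of a listed thing).
The state is a dict: "clock": time; "joints": joint angles; "dq": joint speeds; "joint_efforts": joint torques, N m; "position": TCP position; "ee_rot": TCP orientation; "force": force on the tool from outside, world axes, zero at the start; "ft_torque": the same for the moment, N m; "width": opening from 0.0 (shut) to 1.0 (fully open); "gripper_force": force on a finger pad.
Only numpy, scipy, OpenCV 4.12 (cv2) and the standard library are available. Lean on these libraries where they do the work, as an engineer would, in place of code of your own. Each camera call takes 0.05 s, during which the arm holds its last target. There are 200 camera calls.

## Working session

There is one attempt and no reset: what is moved stays moved. The work goes in short steps, Python scripts to look and compute and a tool call to move; the robot and the scene stay as the last step left them, time stands still between calls to the robot, and variables do not carry over. Pictures are saved under pics/ and viewed, at most 13 in all, crops included, and the job is handed in when it is done.

Besides the shell and the picture viewer there is one more tool, called in YAML: its name, and indented under it one key for each argument. carry_out: Moves the arm, as the interface text tells. Its arguments: {"type":"object","properties":{"claw":{"type":"array","items":{"type":"number"}},"delta_pos":{"type":"array","items":{"type":"array","items":{"type":"number"}}},"angular":{"type":"array","items":{"type":"array","items":{"type":"number"}}},"force":{"type":"number"}},"required":["claw","delta_pos","angular"]}

```bash
mkdir -p pics; ls
cat > h.py <<'E'
import numpy as np, cv2
from cell import arm
from scipy.spatial.transform import Rotation as R
def ray(p,c):
    u,v=c[0]*560,c[1]*420
    d=np.linalg.inv(p["mtx"])@[u,v,1]; T=np.array(p["T"])
    d=T[:3,:3]@d; return T[:3,3],d/np.linalg.norm(d)
def tri(rs):
    A=sum(np.eye(3)-np.outer(d,d) for o,d in rs); b=sum((np.eye(3)-np.outer(d,d))@o for o,d in rs)
    x=np.linalg.solve(A,b); return x,[np.linalg.norm(np.cross(x-o,d)) for o,d in rs]
def atz(r,z): o,d=r; return o+d*(z-o[2])/d[2]
def proj(p,X):
    T=np.linalg.inv(p["T"]); c=T[:3,:3]@X+T[:3,3]; q=np.array(p["mtx"])@c; return q[:2]/q[2]
def save(p,n): cv2.imwrite("pics/"+n,p["frame"][:,:,::-1])
def best(n,p):
    r=arm.place_of(n,p); return (r[0]["centre"],r[0]["conf"]) if r else (None,0)
E
python3 - <<'E'
from h import *
np.set_printoptions(precision=4,suppress=True)
s=arm.get_image("side");t=arm.get_image("top")
save(s,"s0.png");save(t,"t0.png")
for p in(s,t): print(np.array(p["T"])[:3,3])
for n in["machine","tank_seat","tank","tank_grip","lid_hinge","lid_grip","mug","jam","lemon","teaspoon","tea","pod_a"]:
    a,ca=best(n,s);b,cb=best(n,t)
    print(n,a,round(ca,2),b,round(cb,2), tri([ray(s,a),ray(t,b)]) if a is not None and b is not None else (atz(ray(t,b),0) if b is not None else ''))
st=arm.observe();print(st)
E
```

```text
pics
[ 0.6106 -1.2202  0.919 ]
[0.3039 0.0199 1.377 ]
machine [0.5157, 0.5971] 0.84 [0.5029, 0.5231] 0.7 (array([ 0.5995,  0.0369, -0.0042]), [np.float64(0.004506794134482802), np.float64(0.0045067941344828525)])
tank_seat [0.547, 0.6381] 0.78 [0.5798, 0.4855] 0.95 (array([ 0.6487, -0.0752,  0.012 ]), [np.float64(0.009087634943970656), np.float64(0.00908763494397081)])
tank [0.407, 0.754] 0.85 [0.7212, 0.67] 0.79 (array([ 0.4428, -0.2852,  0.0149]), [np.float64(0.00022213223876283632), np.float64(0.00022213223876286993)])
tank_grip [0.4079, 0.6431] 0.62 [0.7416, 0.65] 0.61 (array([ 0.4508, -0.277 ,  0.1661]), [np.float64(0.002862909411180527), np.float64(0.0028629094111804728)])
lid_hinge [0.5796, 0.4807] 0.7 [0.4898, 0.3843] 0.57 (array([0.708 , 0.0589, 0.1656]), [np.float64(0.006759533722080443), np.float64(0.006759533722080436)])
lid_grip [0.4811, 0.4933] 0.4 [0.5025, 0.546] 0.67 (array([0.5409, 0.0343, 0.1627]), [np.float64(0.00408217677696228), np.float64(0.004082176776962232)])
mug [0.4791, 0.5774] 0.92 [0.4977, 0.576] 0.58 (array([0.5337, 0.0414, 0.0256]), [np.float64(0.004117
[... 631 characters left out ...]
35), np.float64(0.004234246072308722)])
pod_a [0.4902, 0.4781] 0.47 [0.3146, 0.6486] 0.86 (array([0.4952, 0.3082, 0.0163]), [np.float64(0.05527875248263198), np.float64(0.055278752482631956)])
{'clock': 1.3, 'joints': array([-1.3446,  0.4345,  0.025 ,  1.5732, -0.0116,  1.134 , -0.0751]), 'dq': array([ 0.0002,  0.    , -0.0005,  0.001 , -0.0004, -0.0033,  0.0013]), 'joint_efforts': array([  0.0008, -66.7674,   0.9839, -31.48  ,  -0.0607,   0.0325,
         0.    ]), 'position': array([0.2018, 0.5915, 0.2267]), 'ee_rot': array([0.5142, 3.0992, 0.    ]), 'force': array([-0.5967, -0.1683, -0.0476]), 'ft_torque': array([0.0092, 0.0042, 0.0181]), 'gripper_force': 0.0, 'width': 0.9999446662857828}
```

View pics/s0.png

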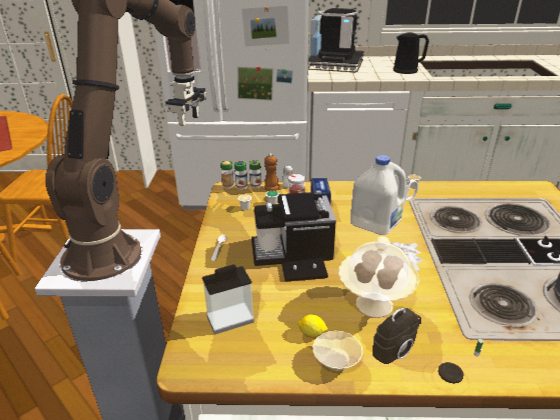

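View pics/t0.png

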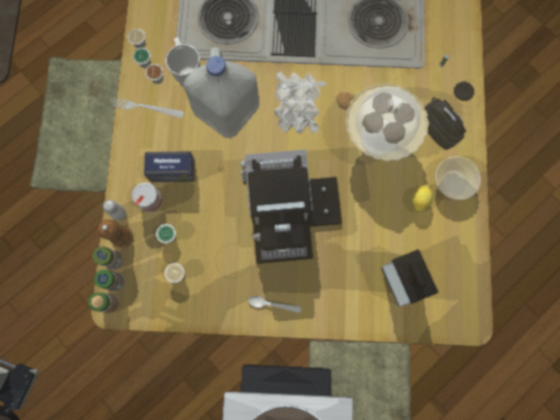

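The side view shows the machine at about (295,230), the seat pegs at (305,267) and the tank at (230,298). The top view shows the machine yawed about +8°, the seat at (325,200) and the tank at (410,278), yawed about +20°. Next I'll move above the tank for a wrist look.

```bash
cat >> h.py <<'E'
def plan(target,yaw,n,up=0):
    """rows to TCP target [m], tool-down with tool y at yaw (deg, world), from measured pose"""
    s=arm.observe(); Rm=R.from_rotvec(s["ee_rot"]); y=Rm.as_matrix()[:,1]; y0=np.degrees(np.arctan2(y[1],y[0]))
    d=(np.array(target)-s["position"])*100/n; dy=np.radians(yaw-y0)/n
    out=[]
    for i in range(n):
        out.append([round(float(v),2) for v in Rm.as_matrix().T@d]); Rm=R.from_euler('z',dy)*Rm
    print("y0",round(y0,1),"pos",s["position"],"z tool",R.from_rotvec(s["ee_rot"]).as_matrix()[:,2]); print("rot/row about tool z",round(-dy,4)); print(out)
E
python3 -c "
from h import *
plan([0.41,-0.26,0.36],-70,20)"
```

```text
y0 71.2 pos [0.20183109 0.59152443 0.22671835] z tool [ 2.09967938e-05 -2.94586843e-06 -1.00000000e+00]
rot/row about tool z 0.1232
[[-2.36, -3.69, -0.67], [-2.8, -3.38, -0.67], [-3.19, -3.01, -0.67], [-3.53, -2.59, -0.67], [-3.83, -2.14, -0.67], [-4.06, -1.65, -0.67], [-4.23, -1.14, -0.67], [-4.34, -0.61, -0.67], [-4.38, -0.07, -0.67], [-4.36, 0.47, -0.67], [-4.27, 1.0, -0.67], [-4.11, 1.51, -0.67], [-3.9, 2.01, -0.67], [-3.62, 2.47, -0.67], [-3.29, 2.9, -0.67], [-2.91, 3.28, -0.67], [-2.48, 3.61, -0.67], [-2.02, 3.89, -0.67], [-1.53, 4.11, -0.67], [-1.01, 4.27, -0.67]]
```

```bash
python3 -c "
from h import *
plan([0.40,0.17,0.36],0,12)"
```

```text
y0 71.2 pos [0.20183109 0.59152443 0.22671835] z tool [ 2.09967938e-05 -2.94586843e-06 -1.00000000e+00]
rot/row about tool z 0.1035
[[-2.7, -2.79, -1.11], [-2.97, -2.5, -1.11], [-3.21, -2.18, -1.11], [-3.42, -1.83, -1.11], [-3.59, -1.47, -1.11], [-3.72, -1.09, -1.11], [-3.82, -0.7, -1.11], [-3.87, -0.3, -1.11], [-3.88, 0.1, -1.11], [-3.85, 0.5, -1.11], [-3.78, 0.89, -1.11], [-3.66, 1.28, -1.11]]
```

carry_out:
  claw: [6,6,6,6,6,6,6,6,6,6,6,6]
  delta_pos:
    - [-2.7,-2.8,-1.1]
    - [-3.0,-2.5,-1.1]
    - [-3.2,-2.2,-1.1]
    - [-3.4,-1.8,-1.1]
    - [-3.6,-1.5,-1.1]
    - [-3.7,-1.1,-1.1]
    - [-3.8,-0.7,-1.1]
    - [-3.9,-0.3,-1.1]
    - [-3.9,0.1,-1.1]
    - [-3.9,0.5,-1.1]
    - [-3.8,0.9,-1.1]
    - [-3.7,1.3,-1.1]
  angular:
    - [0,0,0.1]
    - [0,0,0.1]
    - [0,0,0.1]
    - [0,0,0.1]
    - [0,0,0.1]
    - [0,0,0.1]
    - [0,0,0.1]
    - [0,0,0.1]
    - [0,0,0.1]
    - [0,0,0.1]
    - [0,0,0.1]
    - [0,0,0.1]

```text
clock: 2.5
position: [0.4088, 0.1709, 0.3594]
ee_rot: [-2.179, -2.263, -0.001]
force: [0.4, 0.7, 0.4]
width: 0.652
gripper_force: 0.0
```

```bash
python3 -c "
from h import *
plan([0.40,-0.26,0.36],-70,12)"
```

```text
y0 2.2 pos [0.40884646 0.17092123 0.35944435] z tool [ 4.32442296e-04  7.61255370e-04 -9.99999617e-01]
rot/row about tool z 0.105
[[-3.59, -0.21, -0.01], [-3.59, 0.17, -0.01], [-3.55, 0.54, -0.01], [-3.47, 0.91, -0.01], [-3.36, 1.27, -0.01], [-3.21, 1.62, -0.01], [-3.02, 1.94, -0.01], [-2.8, 2.25, -0.01], [-2.55, 2.53, -0.01], [-2.27, 2.78, -0.01], [-1.97, 3.01, -0.0], [-1.64, 3.19, -0.0]]
```

carry_out:
  claw: [6,6,6,6,6,6,6,6,6,6,6,6,6]
  delta_pos:
    - [-3.6,-0.2,0]
    - [-3.6,0.2,0]
    - [-3.5,0.5,0]
    - [-3.5,0.9,0]
    - [-3.4,1.3,0]
    - [-3.2,1.6,0]
    - [-3.0,1.9,0]
    - [-2.8,2.2,0]
    - [-2.6,2.5,0]
    - [-2.3,2.8,0]
    - [-2.0,3.0,0]
    - [-1.6,3.2,0]
    - [0,0,0]
  angular:
    - [0,0,0.105]
    - [0,0,0.105]
    - [0,0,0.105]
    - [0,0,0.105]
    - [0,0,0.105]
    - [0,0,0.105]
    - [0,0,0.105]
    - [0,0,0.105]
    - [0,0,0.105]
    - [0,0,0.105]
    - [0,0,0.105]
    - [0,0,0.105]
    - [0,0,0]

```text
clock: 3.8
position: [0.3987, -0.263, 0.3591]
ee_rot: [3.093, 0.535, -0.0]
force: [0.0, 0.1, -1.1]
width: 0.65
gripper_force: 0.0
```

Run:
```python
from h import *
np.set_printoptions(precision=4,suppress=True)
w=arm.get_image("wrist");s=arm.get_image("side");t=arm.get_image("top")
save(w,"w1.png"); print(arm.observe()["position"],w["T"])
for n in["tank","tank_grip","lemon","tank_seat"]:
    c=[best(n,p) for p in(w,s,t)]; print(n,c)
    r=[ray(p,a[0]) for p,a in zip((w,s,t),c) if a[0] is not None]
    if len(r)>1: print(tri(r))
```

```text
[ 0.4    -0.258   0.3586] [[ 0.3359 -0.8965 -0.2889  0.4783]
 [-0.9419 -0.3187 -0.1061 -0.2352]
 [ 0.0031  0.3077 -0.9515  0.5168]
 [ 0.      0.      0.      1.    ]]
tank [([0.5409, 0.2871], 0.8), ([0.4121, 0.7557], 0.61), ([0.7188, 0.67], 0.73)]
(array([ 0.4476, -0.2812,  0.0078]), [np.float64(0.002793731977068248), np.float64(0.0017968500503817418), np.float64(0.004503203051764079)])
tank_grip [([0.5645, 0.3295], 0.6), ([0.4084, 0.6479], 0.68), ([0.7441, 0.6536], 0.68)]
(array([ 0.449 , -0.282 ,  0.1633]), [np.float64(0.0023259038956544176), np.float64(0.0057182028031702485), np.float64(0.004017020841677246)])
lemon [([0.5637, 0.3231], 0.71), ([0.5589, 0.7933], 0.61), ([0.7498, 0.4767], 0.8)]
(array([ 0.5851, -0.3212,  0.0468]), [np.float64(0.14666819205620565), np.float64(0.09003209264852957), np.float64(0.06464358543708504)])
tank_seat [(None, 0), ([0.5384, 0.6326], 0.95), ([0.5762, 0.4774], 0.69)]
(array([ 0.6445, -0.0703,  0.0207]), [np.float64(0.0017378154829562696), np.float64(0.0017378154829563602)])
```

View pics/w1.png

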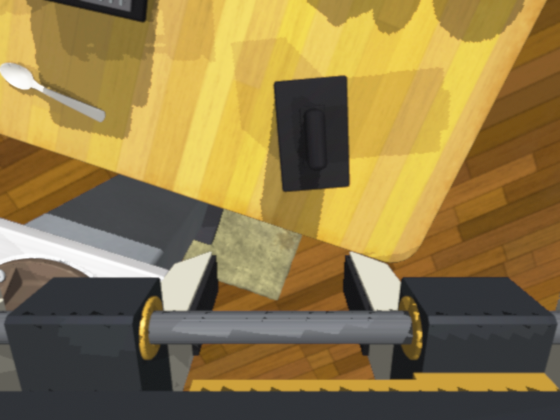

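The wrist view shows the tank cover with corners at about (275,82), (346,76), (350,186) and (283,191), and the fin around (315,139). I'll get the corners from the dark blob and fit a rectangle at z = 0.142.

```bash
cat > tk.py <<'E'
from h import *
np.set_printoptions(precision=4,suppress=True)
w=arm.get_image("wrist")
r=arm.trace("tank",w)[0]; m=r["region"].astype(np.uint8)
dark=((w["frame"].max(2)<60)&(cv2.dilate(m,np.ones((9,9)))>0)).astype(np.uint8)
c=max(cv2.findContours(dark,0,2)[0],key=cv2.contourArea).reshape(-1,2)
X=np.array([atz(ray(w,[(u+.5)/560,(v+.5)/420]),0.142) for u,v in c])[:,:2]
(cx,cy),wh,a=cv2.minAreaRect((X*1000).astype(np.float32))
print("conf",r["conf"],"centre",cx,cy,"size",wh,"angle",a)
b,cf=best("tank_grip",w);print("grip@0.164",atz(ray(w,b),.164),cf)
plan([cx/1000,cy/1000,.25],(a if wh[0]>wh[1] else a+90)-90,8)
E
python3 tk.py
```

```text
conf 0.75 centre 446.03729248046875 -282.85662841796875 size (108.83588409423828, 68.90050506591797) angle 24.321950912475586
grip@0.164 [ 0.4482 -0.2813  0.164 ] 0.8
y0 -69.8 pos [ 0.4    -0.2584  0.3587] z tool [ 0.      0.0001 -1.    ]
rot/row about tool z -0.009
[[0.43, 0.49, 1.36], [0.43, 0.49, 1.36], [0.43, 0.49, 1.36], [0.42, 0.5, 1.36], [0.42, 0.5, 1.36], [0.41, 0.5, 1.36], [0.41, 0.51, 1.36], [0.4, 0.51, 1.36]]
```

carry_out:
  claw: [5,5,5,5,5,5,5,5,5,5,5,5,0,0,0,0,0]
  delta_pos:
    - [0.57,0.65,2.2]
    - [0.57,0.65,2.2]
    - [0.56,0.66,2.2]
    - [0.56,0.67,2.2]
    - [0.55,0.67,2.2]
    - [0.55,0.68,2.2]
    - [0,0,2.0]
    - [0,0,2.0]
    - [0,0,2.0]
    - [0,0,1.8]
    - [0,0,0]
    - [0,0,0]
    - [0,0,0]
    - [0,0,0]
    - [0,0,0]
    - [0,0,0]
    - [0,0,0]
  angular:
    - [0,0,-0.012]
    - [0,0,-0.012]
    - [0,0,-0.012]
    - [0,0,-0.012]
    - [0,0,-0.012]
    - [0,0,-0.012]
    - [0,0,0]
    - [0,0,0]
    - [0,0,0]
    - [0,0,0]
    - [0,0,0]
    - [0,0,0]
    - [0,0,0]
    - [0,0,0]
    - [0,0,0]
    - [0,0,0]
    - [0,0,0]
  force: 30

```text
clock: 6.4
position: [0.4461, -0.2827, 0.1489]
ee_rot: [-3.071, -0.662, -0.0]
force: [-0.9, 1.4, 4.2]
width: 0.193
gripper_force: 30.0
```

```bash
python3 -c "
from h import *
plan([0.52,-0.17,0.25],-82,8)"
```

```text
y0 -65.7 pos [ 0.44608849 -0.28265952  0.14885983] z tool [ 2.11508782e-04  2.19366663e-04 -9.99999954e-01]
rot/row about tool z 0.0357
[[1.42, -0.9, -1.26], [1.39, -0.95, -1.26], [1.35, -1.0, -1.26], [1.32, -1.05, -1.26], [1.28, -1.1, -1.26], [1.24, -1.14, -1.26], [1.2, -1.18, -1.26], [1.16, -1.23, -1.26]]
```

carry_out:
  claw: [0,0,0,0,0,0,0,0,0,0,0,0,0]
  delta_pos:
    - [0,0,-1]
    - [0,0,-2]
    - [0,0,-2.5]
    - [0,0,-2.5]
    - [1.4,-0.9,-0.3]
    - [1.4,-1.0,-0.3]
    - [1.3,-1.0,-0.3]
    - [1.3,-1.0,-0.3]
    - [1.3,-1.1,-0.3]
    - [1.2,-1.1,-0.3]
    - [1.2,-1.2,-0.3]
    - [1.2,-1.2,0]
    - [0,0,0]
  angular:
    - [0,0,0]
    - [0,0,0]
    - [0,0,0]
    - [0,0,0]
    - [0,0,0.035]
    - [0,0,0.035]
    - [0,0,0.035]
    - [0,0,0.035]
    - [0,0,0.035]
    - [0,0,0.035]
    - [0,0,0.035]
    - [0,0,0.035]
    - [0,0,0]

```text
clock: 7.7
position: [0.5205, -0.168, 0.2497]
ee_rot: [-3.132, -0.232, 0.0]
force: [-0.3, 0.8, -4.1]
width: 0.194
gripper_force: 30.0
```

Run:
```python
from h import *
np.set_printoptions(precision=4,suppress=True)
w=arm.get_image("wrist");s=arm.get_image("side");t=arm.get_image("top")
save(w,"w2.png");o=arm.observe(); print(o["position"],o["width"],o["force"],w["T"])
for n in["tank_seat","lid_hinge","lid_grip","machine","tank"]:
    c=[best(n,p) for p in(w,s,t)]; print(n,c)
    r=[ray(p,a[0]) for p,a in zip((w,s,t),c) if a[0] is not None]
    if len(r)>1: print(tri(r))
    if n=="tank_seat": print([atz(q,.015) for q in r])
```

```text
[ 0.5186 -0.1713  0.2499] 0.19456559825373904 [ 0.418  -0.5134 -4.1959] [[ 0.1469 -0.9413 -0.3041  0.6041]
 [-0.9892 -0.1399 -0.0448 -0.1566]
 [-0.0004  0.3073 -0.9516  0.4075]
 [ 0.      0.      0.      1.    ]]
tank_seat [([0.3618, 0.0538], 0.65), ([0.5452, 0.6314], 0.58), ([0.5821, 0.4788], 0.72)]
(array([ 0.6498, -0.0771,  0.0259]), [np.float64(0.0017705139282618997), np.float64(0.004421229350309891), np.float64(0.006075582910328037)])
[array([ 0.6526, -0.0737,  0.015 ]), array([ 0.6547, -0.0613,  0.015 ]), array([ 0.6465, -0.0793,  0.015 ])]
lid_hinge [(None, 0), ([0.5793, 0.4786], 0.7), ([0.4884, 0.3838], 0.79)]
(array([0.7076, 0.0607, 0.1678]), [np.float64(0.00664055920885667), np.float64(0.006640559208856605)])
lid_grip [(None, 0), (None, 0), ([0.5077, 0.5455], 0.49)]
machine [(None, 0), ([0.5118, 0.596], 0.94), ([0.4995, 0.5231], 0.72)]
(array([ 0.5957,  0.0414, -0.0045]), [np.float64(0.0009757248313995048), np.float64(0.0009757248313994066)])
tank [([0.5005, 0.4538], 0.76), ([0.4586, 0.6238], 0.66), (None, 0)]
(array([ 0.5196, -0.1683,  0.1078]), [np.float64(0.0033520345264418778), np.float64(0.003352034526441922)])
```

View pics/w2.png

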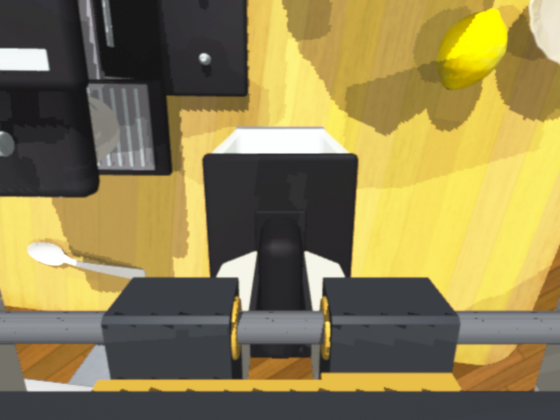

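The wrist view shows the front peg at (204,59) on the black seat, with the rear peg out of view. I'll move 8 cm ahead to see both pegs.

carry_out:
  claw: [0,0,0,0,0]
  delta_pos:
    - [2,0,0]
    - [2,0,0]
    - [2,0,0]
    - [2,0,0]
    - [0,0,0]
  angular:
    - [0,0,0]
    - [0,0,0]
    - [0,0,0]
    - [0,0,0]
    - [0,0,0]

```text
clock: 9.1
position: [0.6009, -0.1578, 0.2491]
ee_rot: [3.133, 0.232, 0.001]
force: [-0.4, 0.1, -3.9]
width: 0.192
gripper_force: 30.0
```

Run:
```python
from h import *
np.set_printoptions(precision=4,suppress=True)
w=arm.get_image("wrist")
save(w,"w3.png");np.savez("w3.npz",**{k:w[k] for k in("mtx","T","frame")});o=arm.observe(); print(o["position"],o["ee_rot"])
for n in["tank_seat","lid_grip","tank","tank_grip"]:
    c=best(n,w);print(n,c)
    if n=="tank_seat":print(atz(ray(w,c[0]),.015))
```

```text
[ 0.5992 -0.1587  0.2491] [ 3.1326  0.2293 -0.0012]
tank_seat ([0.3645, 0.2638], 0.75)
[ 0.6513 -0.0723  0.015 ]
lid_grip ([0.0105, 0.6186], 0.72)
tank ([0.4979, 0.4519], 0.59)
tank_grip ([0.4998, 0.6879], 0.64)
```

View pics/w3.png

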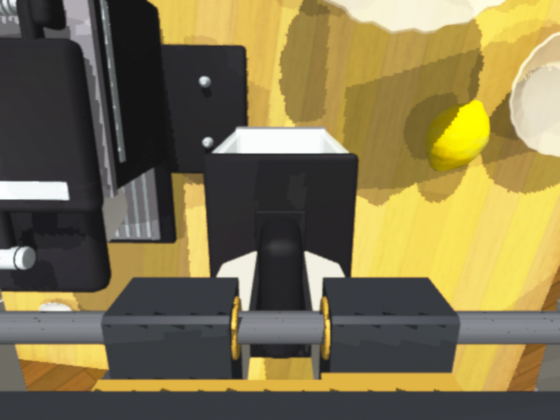

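Both pegs show, at (205,80) and (208,142), and the tank cover's front edge is at row 155, columns 204–357. Now the peg positions, and the tank's offset in the grip.

Run:
```python
from h import *
np.set_printoptions(precision=4,suppress=True)
w=np.load("w3.npz");g=w["frame"].min(2)
pk=[]
for (u,v) in[(205,80),(208,142)]:
    q=g[v-12:v+13,u-12:u+13].astype(float); m=(q>90); ys,xs=np.nonzero(m); 
    c=[xs.mean()+u-12+.5,ys.mean()+v-12+.5]; print(c,m.sum(),xs.min()+u-12,xs.max()+u-12,ys.min()+v-12,ys.max()+v-12)
    P=atz(ray(w,[c[0]/560,c[1]/420]),.023); pk.append(P)
d=pk[0]-pk[1];mid=(pk[0]+pk[1])/2
print(pk,"dist",np.linalg.norm(d),"yaw",np.degrees(np.arctan2(d[1],d[0])),"mid",mid)
w2=cv2.imread("pics/w2.png").min(2)[47:72,192:217];print("front peg w2",[a.mean() for a in np.nonzero(w2>90)])
# tank cover edge
o=arm.observe();Rm=R.from_rotvec(o["ee_rot"]).as_matrix()
for u,v in[(204,155),(357,155),(207,215),(355,215)]:
    X=atz(ray(w,[u/560,v/420]),o["position"][2]-.007);print("cover in tool mm",Rm.T@(X-o["position"])*1000)
# seat edges (dark): corners
for u,v in[(245,46),(246,170),(162,46)]: 
    X=atz(ray(w,[u/560,v/420]),.015);print("seat corner",X)
```

```text
[np.float64(204.46774193548387), np.float64(80.8978494623656)] 93 199 209 76 85
[np.float64(211.43288590604027), np.float64(145.23825503355704)] 149 202 220 137 153
[array([ 0.6805, -0.0718,  0.023 ]), array([ 0.6185, -0.0842,  0.023 ])] dist 0.06321382212430972 yaw 11.388793660670034 mid [ 0.6495 -0.078   0.023 ]
front peg w2 [np.float64(10.857142857142858), np.float64(12.266666666666667)]
cover in tool mm [ 59.3343 -34.6719   6.9937]
cover in tool mm [59.5743 33.7088  6.9791]
cover in tool mm [ 30.9754 -34.9538   7.0003]
cover in tool mm [31.2074 34.6849  6.9854]
seat corner [ 0.7185 -0.1067  0.015 ]
seat corner [ 0.596  -0.1223  0.015 ]
seat corner [ 0.7066 -0.0264  0.015 ]
```

carry_out:
  claw: [0,0,0,0]
  delta_pos:
    - [-0.6,-1.5,0]
    - [-0.6,-1.5,0]
    - [0,0,0]
    - [0,0,0]
  angular:
    - [0,0,0]
    - [0,0,0]
    - [0,0,0]
    - [0,0,0]

```text
clock: 9.75
position: [0.582, -0.1312, 0.2501]
ee_rot: [-3.133, -0.228, -0.001]
force: [0.4, -0.2, -2.8]
width: 0.192
gripper_force: 30.0
```

```bash
cat > pg.py <<'E'
from h import *
np.set_printoptions(precision=4,suppress=True)
o=arm.observe();w=arm.get_image("wrist");o2=arm.observe();w2=arm.get_image("wrist")
print(o["position"],o2["position"],w["T"][:3,3],w2["T"][:3,3])
save(w,"w4.png");np.savez("w4.npz",**{k:w[k] for k in("mtx","T","frame")})
g=w["frame"].min(2)
X0=np.load("w3.npz")
pk=[]
for P in([.6805,-.0718,.023],[.6195,-.081,.023]):
    u,v=proj(w,np.array(P)).astype(int); q=g[v-14:v+15,u-14:u+15]
    n,l,st,ce=cv2.connectedComponentsWithStats((q>90).astype(np.uint8))
    for i in range(1,n): print("blob",st[i],ce[i]+[u-13.5,v-13.5])
    i=1+np.argmin(np.linalg.norm(ce[1:]-14,axis=1)); pk.append(ce[i]+[u-13.5,v-13.5])
for z in(.02,.023,.027):
    A,B=[atz(ray(w,[c[0]/560,c[1]/420]),z) for c in pk];d=A-B
    print(z,A,B,"dist",np.linalg.norm(d),"yaw",np.degrees(np.arctan2(d[1],d[0])),"mid",(A+B)/2)
print("rear 2view",tri([ray(w,[pk[0][0]/560,pk[0][1]/420]),ray(X0,[204.47/560,80.9/420])]))
col=w["frame"][100:200,280].max(1);print("col280",col.tolist())
print("row200",w["frame"][200,190:225].max(1).tolist(),w["frame"][200,340:370].max(1).tolist())
E
python3 pg.py
```

```text
[ 0.582  -0.1312  0.2501] [ 0.5822 -0.1317  0.2501] [ 0.6655 -0.1199  0.4079] [ 0.6656 -0.1204  0.4079]
blob [  9   9  11  12 102] [233.5588  65.5588]
blob [  0   7  29  22 446] [238.9507 134.9193]
0.02 [ 0.6802 -0.0715  0.02  ] [ 0.614  -0.0841  0.02  ] dist 0.06744422272533508 yaw 10.838619453519971 mid [ 0.6471 -0.0778  0.02  ]
0.023 [ 0.6801 -0.0718  0.023 ] [ 0.6144 -0.0844  0.023 ] dist 0.06692255946400404 yaw 10.838619453519938 mid [ 0.6472 -0.0781  0.023 ]
0.027 [ 0.68   -0.0723  0.027 ] [ 0.6149 -0.0848  0.027 ] dist 0.06622700844889577 yaw 10.838619453519962 mid [ 0.6474 -0.0786  0.027 ]
rear 2view (array([ 0.6803, -0.0715,  0.0212]), [np.float64(0.00017623292969517896), np.float64(0.00017623292969529134)])
col280 [227, 226, 226, 226, 226, 227, 228, 229, 229, 229, 229, 229, 230, 230, 231, 231, 232, 231, 232, 232, 232, 232, 232, 232, 231, 224, 198, 171, 191, 236, 253, 254, 254, 254, 254, 253, 253, 253, 253, 253, 253, 253, 253, 253, 253, 253, 253, 253, 253, 253, 254, 253, 248, 158, 59, 53, 56, 55, 52, 49, 45, 44, 43, 44, 43, 42, 41, 41, 42, 42, 42, 41, 42, 42, 42, 42, 42, 42, 42, 42, 41, 41, 41, 40, 40, 41, 40, 40, 41, 40, 40, 41, 40, 41, 40, 41, 41, 41, 41, 41]
row200 [32, 32, 33, 32, 32, 31, 30, 29, 50, 100, 142, 153, 152, 147, 126, 78, 47, 44, 46, 47, 47, 48, 47, 48, 49, 48, 49, 49, 49, 48, 48, 48, 48, 48, 49] [41, 41, 41, 41, 41, 41, 41, 41, 41, 41, 41, 40, 40, 39, 51, 113, 206, 247, 251, 250, 248, 248, 249, 250, 251, 251, 251, 251, 251, 252]
```

View pics/w4.png

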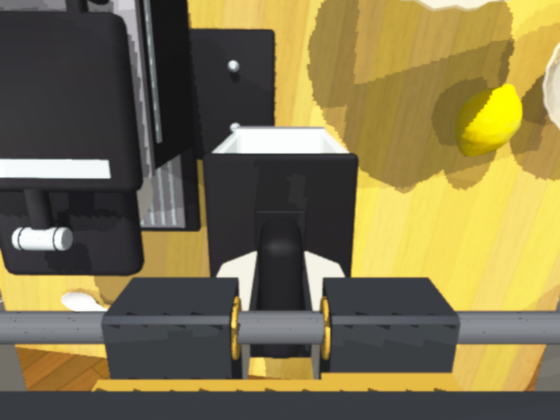

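The rear peg shows clearly at (233,66), the front peg is half hidden at (235,126) and the lid roller is at (43,239). I'll take the yaw from the seat's long edge and the front peg from w3.

Run:
```python
from h import *
np.set_printoptions(precision=4,suppress=True)
for f,u0,r0,r1,o in(("w4.npz",274,38,120,[.582,-.1312,.2501]),("w3.npz",246,52,122,[.6005,-.158,.2491])):
    w=np.load(f);g=w["frame"].max(2).astype(int); P=[]
    for v in range(r0,r1):
        row=g[v,u0-14:u0+15]; k=np.argmax(np.diff(row)); P.append(atz(ray(w,[(u0-14+k+1)/560,(v+.5)/420]),.015)[:2])
    vx,vy,x,y=cv2.fitLine(np.array(P,np.float32),cv2.DIST_HUBER,0,.001,.001).ravel(); 
    n=np.array([-vy,vx])*np.sign(vx); pt=np.array([.6803,-.0715])
    print(f,"edge yaw",np.degrees(np.arctan2(vy,vx)),"peg->edge mm",1000*n@(pt-[x,y]))
    top=[int(np.argmax(-np.diff(g[10:70,c]))) for c in range(u0-60,u0-44,5)];print(top)
    Rm=w["T"][:3,:3]
    X=atz(ray(w,[280/560,153.7/420]),o[2]-.007);a=np.radians(8.2);print("front edge fwd",1000*((X-o)[:2]@[np.cos(a),np.sin(a)]))
w=np.load("w3.npz");q=w["frame"][130:156,196:224].min(2);print(q)
```

```text
w4.npz edge yaw 8.049268 peg->edge mm 40.63266341532032
[18, 18, 18, 18]
front edge fwd 56.46415067528676
w3.npz edge yaw 8.32591 peg->edge mm 41.562362500681544
[34, 34, 34, 34]
front edge fwd 56.84155007795982
[[ 40  39  40  40  40  39  40  41  40  40  40  40  39  40  40  41  40  40
   39  40  41  40  40  40  39  41  41  41]
 [ 41  40  41  40  40  40  40  40  40  40  41  40  40  40  41  41  40  40
   40  40  41  40  40  40  41  41  39  40]
 [ 40  40  40  40  41  40  40  40  40  41  40  40  40  40  41  40  41  40
   40  40  39  40  40  40  40  39  40  40]
 [ 40  40  40  40  40  40  39  40  40  40  40  40  40  40  40  41  40  41
   40  40  40  40  40  40  40  40  40  41]
 [ 39  41  40  40  40  40  40  40  41  40  41  41  40  40  40  40  39  40
   41  40  40  40  40  41  41  39  40  40]
 [ 39  40  40  41  40  39  41  41  40  41  41  43  44  42  42  41  40  40
   40  40  41  40  40  39  40  40  40  40]
 [ 40  40  41  41  40  40  40  41  44  53  64  73  77  68  56  47  42  40
   40  40  40  40  40  40  40  40  40  41]
 [ 40  40  40  41  40  41  41  48  71 106 132 144 144 130 107  76  50
[... 1454 characters left out ...]
 38  39  39  39  39  39  38  38  34  27  25  26  25  24  25  35  65 114
  162 194 208 211 214 220 229 237 239 239]
 [ 39  38  38  39  38  38  38  37  34  27  25  24  25  27  30  58 106 157
  192 205 208 210 217 227 234 237 238 235]
 [ 39  39  38  38  39  39  38  37  35  29  26  27  28  30  39  73 123 163
  179 183 183 187 198 213 219 220 219 211]
 [ 39  39  38  39  39  38  38  38  37  33  31  32  36  38  41  54  79  99
  105 106 106 108 116 123 127 126 125 120]
 [ 38  39  39  39  39  39  39  39  38  38  39  40  39  42  41  42  45  47
   47  47  48  48  50  50  50  50  51  48]
 [ 39  39  40  39  38  38  39  39  41  41  43  43  44  44  43  43  43  45
   44  43  43  44  44  43  44  44  44  45]]
```

Run:
```python
from h import *
np.set_printoptions(precision=4,suppress=True)
w=np.load("w3.npz");w4=np.load("w4.npz")
for z in(.019,.022,.025):
    A,B=[atz(ray(w,[u/560,v/420]),z) for u,v in((204.5,80.9),(207.2,141.8))];d=A-B
    A4=atz(ray(w4,[233.56/560,65.56/420]),z)
    print(z,A,A4,B,np.linalg.norm(d),np.degrees(np.arctan2(d[1],d[0])),(A+B)/2)
# roller in w4
for u,v in((14,238),(72,237),(43,239)): print("roller",atz(ray(w4,[u/560,v/420]),.167))
plan([.6505,-.077,.25],-82,6)
```

```text
0.019 [ 0.6805 -0.071   0.019 ] [ 0.6803 -0.0713  0.019 ] [ 0.6208 -0.0789  0.019 ] 0.060213127859920675 7.5227036202952835 [ 0.6506 -0.075   0.019 ]
0.022 [ 0.6805 -0.0716  0.022 ] [ 0.6802 -0.0717  0.022 ] [ 0.6212 -0.0794  0.022 ] 0.05974740337931991 7.522703620295271 [ 0.6509 -0.0755  0.022 ]
0.025 [ 0.6805 -0.0722  0.025 ] [ 0.68   -0.0721  0.025 ] [ 0.6217 -0.0799  0.025 ] 0.05928167889871904 7.522703620295285 [ 0.6511 -0.0761  0.025 ]
roller [0.5392 0.0513 0.167 ]
roller [0.5459 0.0108 0.167 ]
roller [0.5414 0.0311 0.167 ]
y0 -81.7 pos [ 0.5822 -0.1319  0.25  ] z tool [ 0.0007 -0.0003 -1.    ]
rot/row about tool z 0.0007
[[1.26, -0.74, 0.0], [1.26, -0.74, 0.0], [1.26, -0.74, 0.0], [1.26, -0.75, 0.0], [1.26, -0.75, 0.0], [1.25, -0.75, 0.0]]
```

carry_out:
  claw: [0,0,0,0,0,0,0,0,0,0,0]
  delta_pos:
    - [1.3,-0.77,0]
    - [1.3,-0.77,0]
    - [1.3,-0.77,0]
    - [1.3,-0.77,0]
    - [1.25,-0.77,0]
    - [1.05,-0.77,0]
    - [0,0,2]
    - [0,0,2]
    - [0,0,2]
    - [0,0,0.5]
    - [0,0,0]
  angular:
    - [0,0,0]
    - [0,0,0]
    - [0,0,0]
    - [0,0,0]
    - [0,0,0]
    - [0,0,0]
    - [0,0,0]
    - [0,0,0]
    - [0,0,0]
    - [0,0,0]
    - [0,0,0]

```text
clock: 10.95
position: [0.6497, -0.0743, 0.1842]
ee_rot: [-3.133, -0.227, 0.002]
force: [0.7, -0.4, -3.5]
width: 0.196
gripper_force: 30.0
```

Run:
```python
from h import *
np.set_printoptions(precision=4,suppress=True)
o=arm.observe();print(o["position"],o["force"])
w=arm.get_image("wrist");save(w,"w5.png")
for n in("tank_seat","tank"): print(n,best(n,w))
plan([.6503,-.0757,.185],-82,1)
```

```text
[ 0.6497 -0.0743  0.1842] [ 0.6668 -0.4196 -3.538 ]
tank_seat (None, 0)
tank ([0.4968, 0.4545], 0.92)
y0 -81.7 pos [ 0.6505 -0.075   0.1859] z tool [ 0.0017 -0.0003 -1.    ]
rot/row about tool z 0.005
[[-0.03, 0.07, 0.09]]
```

carry_out:
  claw: [0,0,0,0,0,0]
  delta_pos:
    - [0,0.07,0.3]
    - [0,0,0.3]
    - [0,0,0.3]
    - [0,0,0.3]
    - [0,0,0.2]
    - [0,0,0]
  angular:
    - [0,0,0]
    - [0,0,0]
    - [0,0,0]
    - [0,0,0]
    - [0,0,0]
    - [0,0,0]

```text
clock: 11.7
position: [0.6497, -0.0753, 0.1703]
ee_rot: [-3.133, -0.227, 0.001]
force: [-0.4, -0.8, -2.9]
width: 0.198
gripper_force: 30.0
```

No resistance below peg-tip height, so the pegs are entering the sockets. I'll continue down.

carry_out:
  claw: [0,0,0,0,0]
  delta_pos:
    - [0,0,0.2]
    - [0,0,0.2]
    - [0,0,0.2]
    - [0,0,0.15]
    - [0,0,0]
  angular:
    - [0,0,0]
    - [0,0,0]
    - [0,0,0]
    - [0,0,0]
    - [0,0,0]

```text
clock: 12.2
position: [0.6499, -0.0754, 0.164]
ee_rot: [-3.133, -0.227, -0.001]
force: [-2.8, 0.7, 4.2]
width: 0.191
gripper_force: 30.0
```

Run:
```python
from h import *
np.set_printoptions(precision=4,suppress=True)
s=arm.get_image("side");print(arm.observe()["position"],arm.observe()["force"])
im=cv2.resize(s["frame"][150:320,180:400],None,fx=3.4,fy=3.4,interpolation=2);cv2.imwrite("pics/s6.png",im[:,:,::-1])
```

```text
[ 0.65   -0.0754  0.164 ] [-2.9896  1.0455  5.959 ]
```

View pics/s6.png

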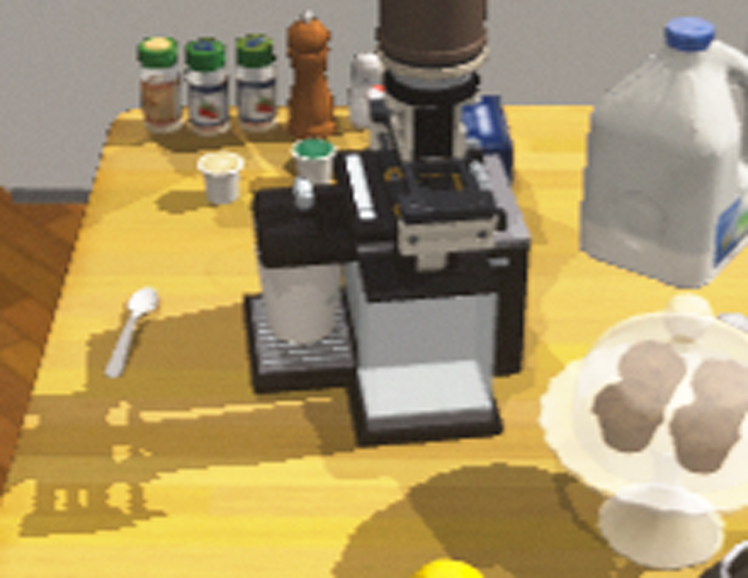

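The tank sits on its seat, level, with its bottom at seat height, and contact came at z = 0.164 as expected. I'll press lightly, release with a small opening and rise.

carry_out:
  claw: [0,0,3.4,3.4,3.4,3.4,3.4,3.4,3.4,3.4,3.4]
  delta_pos:
    - [0,0,0.15]
    - [0,0,0]
    - [0,0,-0.15]
    - [0,0,0]
    - [0,0,0]
    - [0,0,-1]
    - [0,0,-2]
    - [0,0,-3]
    - [0,0,-3]
    - [0,0,-3]
    - [0,0,0]
  angular:
    - [0,0,0]
    - [0,0,0]
    - [0,0,0]
    - [0,0,0]
    - [0,0,0]
    - [0,0,0]
    - [0,0,0]
    - [0,0,0]
    - [0,0,0]
    - [0,0,0]
    - [0,0,0]

```text
clock: 13.35
position: [0.6517, -0.0767, 0.2882]
ee_rot: [3.132, 0.226, 0.011]
force: [1.0, 0.1, 0.6]
width: 0.371
gripper_force: 0.0
```

Run:
```python
from h import *
np.set_printoptions(precision=4,suppress=True)
plan([.50,.02,.30],-82,7)
```

```text
y0 -81.7 pos [ 0.6517 -0.0767  0.2882] z tool [ 0.0068 -0.0012 -1.    ]
rot/row about tool z 0.0007
[[-1.94, -1.68, -0.19], [-1.95, -1.68, -0.19], [-1.95, -1.68, -0.19], [-1.95, -1.67, -0.19], [-1.95, -1.67, -0.19], [-1.95, -1.67, -0.19], [-1.95, -1.67, -0.19]]
```

carry_out:
  claw: [6.5,6.5,6.5,6.5,6.5,6.5,6.5,6.5,6.5]
  delta_pos:
    - [-2.2,-1.5,-0.2]
    - [-2.2,-1.5,-0.2]
    - [-2.2,-1.5,-0.2]
    - [-2.2,-1.5,-0.2]
    - [-2.2,-1.5,-0.2]
    - [-2.2,-1.5,-0.2]
    - [-2.2,-1.5,0]
    - [-2.2,-1.5,0]
    - [0,0,0]
  angular:
    - [0,0,0]
    - [0,0,0]
    - [0,0,0]
    - [0,0,0]
    - [0,0,0]
    - [0,0,0]
    - [0,0,0]
    - [0,0,0]
    - [0,0,0]

```text
clock: 14.25
position: [0.4559, 0.0197, 0.2948]
ee_rot: [-3.13, -0.232, 0.003]
force: [0.0, 0.7, 0.4]
width: 0.707
gripper_force: 0.0
```

Run:
```python
from h import *
np.set_printoptions(precision=4,suppress=True)
o=arm.observe();w=arm.get_image("wrist");save(w,"w7.png");s=arm.get_image("side");t=arm.get_image("top");print(o["position"],w["T"])
np.savez("w7.npz",**{k:w[k] for k in("mtx","T","frame")})
w4=np.load("w4.npz")
for n in["lid_grip","lid_hinge","tank","tank_grip","machine","mug"]:
    c=[best(n,p) for p in(w,s,t)]; print(n,c)
    r=[ray(p,a[0]) for p,a in zip((w,s,t),c) if a[0] is not None]
    if n=="lid_grip" and c[0][0] is not None: r=[r[0],ray(w4,[43/560,239/420])]
    if len(r)>1: print(tri(r))
```

```text
[0.4559 0.0197 0.2948] [[ 0.1472 -0.9406 -0.3058  0.5398]
 [-0.9891 -0.1409 -0.0429  0.0309]
 [-0.0027  0.3088 -0.9511  0.4524]
 [ 0.      0.      0.      1.    ]]
lid_grip [([0.4982, 0.2086], 0.94), ([0.4768, 0.4912], 0.36), (None, 0)]
(array([0.5397, 0.0327, 0.1642]), [np.float64(0.00025840740241662953), np.float64(0.00025840740241655255)])
lid_hinge [(None, 0), ([0.5461, 0.5252], 0.71), ([0.487, 0.3819], 0.96)]
(array([0.6873, 0.0582, 0.1135]), [np.float64(0.03189871243976516), np.float64(0.031898712439765185)])
tank [([0.0387, 0.1179], 0.47), ([0.543, 0.6314], 0.66), ([0.5771, 0.4764], 0.91)]
(array([0.6009, 0.0064, 0.1443]), [np.float64(0.19964247202910468), np.float64(0.15181054428997426), np.float64(0.07061288849606473)])
tank_grip [(None, 0), ([0.5514, 0.5274], 0.6), ([0.5889, 0.4383], 0.71)]
(array([ 0.6543, -0.0743,  0.1793]), [np.float64(0.0073972504407271295), np.float64(0.007397250440727133)])
machine [([0.5027, 0.059], 0.9), ([0.5141, 0.5969], 0.87), (None, 0)]
(array([ 0.6035,  0.0402, -0.0042]), [np.float64(0.002642349196333188), np.float64(0.0026423491963331134)])
mug [(None, 0), ([0.4773, 0.5781], 0.56), (None, 0)]
```

View pics/w7.png

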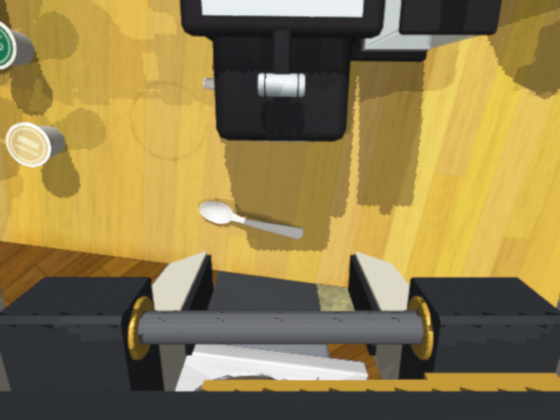

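The roller is centred at (281,85), which gives about (0.540, 0.032, 0.165). That agrees within 2–3 mm with where the seat geometry puts it. I'll go over it and descend.

carry_out:
  claw: [6.5,6.5,6.5,6.5,6.5,6.5,6.5,6.5,6.5,6.5,6.5,6.5]
  delta_pos:
    - [2.0,0,0]
    - [2.5,0,1]
    - [2.5,0,2]
    - [1.5,0,2]
    - [0,0,2]
    - [0,0,2]
    - [0,0,2]
    - [0,0,1.5]
    - [0,0,0.8]
    - [0,0,0.6]
    - [0,0,0]
    - [0,0,0]
  angular:
    - [0,0,0]
    - [0,0,0]
    - [0,0,0]
    - [0,0,0]
    - [0,0,0]
    - [0,0,0]
    - [0,0,0]
    - [0,0,0]
    - [0,0,0]
    - [0,0,0]
    - [0,0,0]
    - [0,0,0]

```text
clock: 16.5
position: [0.5429, 0.0302, 0.1568]
ee_rot: [-3.133, -0.227, -0.001]
force: [-0.4, 0.8, -0.2]
width: 0.71
gripper_force: 0.0
```

Run:
```python
from h import *
np.set_printoptions(precision=4,suppress=True)
o=arm.observe();print(o["position"],o["force"])
w=arm.get_image("wrist");save(w,"w8.png");T=w["T"]
print([ (c["centre"],c["conf"]) for c in arm.place_of("lid_grip",w)])
Rm=R.from_rotvec(o["ee_rot"]).as_matrix()
gp=o["position"]-0.015*Rm[:,2]; print("pred px of roller at grasp", proj(w,gp), proj(w,np.array([.5405,.032,.167])))
```

```text
[0.5429 0.0302 0.1568] [-0.3695  0.7553 -0.195 ]
[([0.4962, 0.6886], 0.8)]
pred px of roller at grasp [278.2025 290.4452] [273.487  289.0889]
```

View pics/w8.png

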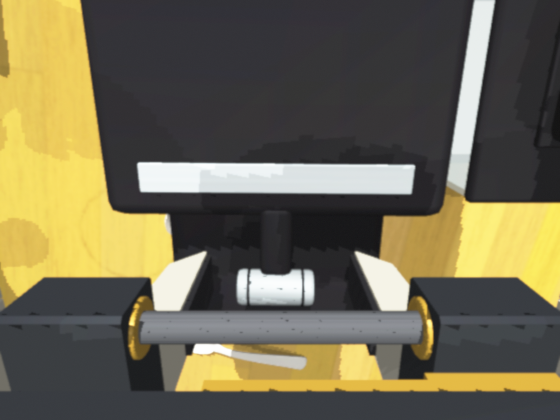

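The roller is at (276,288) between the open fingers, against a predicted (278,290). I'll lower 4 mm and pinch.

carry_out:
  claw: [6.5,6.5,3,3,3,3,3]
  delta_pos:
    - [0,0,0.4]
    - [0,0,0]
    - [0,0,0]
    - [0,0,0]
    - [0,0,0]
    - [0,0,0]
    - [0,0,0]
  angular:
    - [0,0,0]
    - [0,0,0]
    - [0,0,0]
    - [0,0,0]
    - [0,0,0]
    - [0,0,0]
    - [0,0,0]
  force: 30

```text
clock: 17.3
position: [0.5423, 0.0323, 0.1522]
ee_rot: [-3.13, -0.229, 0.001]
force: [-2.5, 7.8, 3.3]
width: 0.369
gripper_force: 30.0
```

Run:
```python
from h import *
a=0.0368+np.array([0,.1,.2,.3,.4,.5,.6,.7,.8,.9,1.0,1.1,1.2,1.27,1.33])
print(np.round(np.c_[16.3*-np.diff(np.cos(a)),-16.3*np.diff(np.sin(a))],2).tolist())
o=arm.observe();print(o["position"],o["force"],o["width"]*.0918,o["gripper_force"])
```

```text
[[0.14, -1.62], [0.3, -1.6], [0.46, -1.56], [0.61, -1.51], [0.76, -1.44], [0.9, -1.36], [1.03, -1.26], [1.15, -1.15], [1.26, -1.03], [1.36, -0.9], [1.44, -0.76], [1.51, -0.61], [1.09, -0.34], [0.95, -0.23]]
[0.54226582 0.0322645  0.15215364] [-2.47749441  7.80645018  3.27374124] 0.0338816450355741 30.000393390655518
```

carry_out:
  claw: [3,3,3,3,3,3,3]
  delta_pos:
    - [0,-0.1,0]
    - [0.14,0,-1.62]
    - [0.3,0,-1.6]
    - [0.46,0,-1.56]
    - [0.61,0,-1.51]
    - [0.76,0,-1.44]
    - [0,0,0]
  angular:
    - [0,0,0]
    - [0,0,0]
    - [0,0,0]
    - [0,0,0]
    - [0,0,0]
    - [0,0,0]
    - [0,0,0]

```text
clock: 18.0
position: [0.5653, 0.0354, 0.2305]
ee_rot: [-3.132, -0.229, -0.001]
force: [-2.2, 3.3, -4.7]
width: 0.365
gripper_force: 30.0
```

Run:
```python
from h import *
o=arm.observe();print(o["position"],o["force"],o["width"]*.0918)
```

```text
[0.5653143  0.03544984 0.23046999] [-2.2133008   3.26194121 -4.68319779] 0.03355042584535705
```

Small forces and the grip is firm. I'll go on up to about 1.33.

carry_out:
  claw: [3,3,3,3,3,3,3,3,3,3,3]
  delta_pos:
    - [0.9,0,-1.36]
    - [1.03,0,-1.26]
    - [1.15,0,-1.15]
    - [1.26,0,-1.03]
    - [1.36,0,-0.9]
    - [1.44,0,-0.76]
    - [1.51,0,-0.61]
    - [1.09,0,-0.34]
    - [0.95,0,-0.23]
    - [0,0,0]
    - [0,0,0]
  angular:
    - [0,0,0]
    - [0,0,0]
    - [0,0,0]
    - [0,0,0]
    - [0,0,0]
    - [0,0,0]
    - [0,0,0]
    - [0,0,0]
    - [0,0,0]
    - [0,0,0]
    - [0,0,0]

```text
clock: 19.1
position: [0.6713, 0.0498, 0.3061]
ee_rot: [3.133, 0.227, 0.002]
force: [0.6, 2.4, 4.3]
width: 0.364
gripper_force: 30.0
```

```bash
cat > an.py <<'E'
from h import *
np.set_printoptions(precision=4,suppress=True)
o=arm.observe();p=o["position"];print(p,o["force"],o["width"]*.0918)
a=np.radians(8.2);f=(p-[.5423,.0323,.1522])[:2]@[np.cos(a),np.sin(a)];u=p[2]-.1522
A=np.arctan2(.006+u,.163-f);print("angle",A-.0368,"r",np.hypot(.006+u,.163-f))
s=arm.get_image("side");t=arm.get_image("top");w=arm.get_image("wrist")
h=[best("lid_grip",p_) for p_ in(s,t,w)];print(h)
r=[ray(q,b[0]) for q,b in zip((s,t,w),h) if b[0] is not None]
if len(r)>1: print("grip",tri(r))
print("used pod",[[(round(x["conf"],2),x["centre"]) for x in arm.look_for("used_pod",q)] for q in(s,t,w)])
im=cv2.resize(s["frame"][150:320,180:400],None,fx=3.4,fy=3.4,interpolation=2);import sys;cv2.imwrite("pics/"+sys.argv[1],im[:,:,::-1])
save(w,"w_"+sys.argv[1])
E
python3 an.py s9.png
```

```text
[0.6713 0.0498 0.3061] [0.6488 2.3911 4.3423] 0.03338085909289362
angle 1.3315409497310122 r 0.1632086889267988
[([0.4834, 0.4831], 0.39), ([0.2643, 0.4802], 0.24), ([0.4977, 0.6933], 0.61)]
grip (array([0.5675, 0.1719, 0.1663]), [np.float64(0.0634380242089247), np.float64(0.17244787337491377), np.float64(0.13548383322713145)])
used pod [[], [(0.58, [0.4884, 0.459]), (0.4, [0.2916, 0.549])], []]
```

View pics/s9.png

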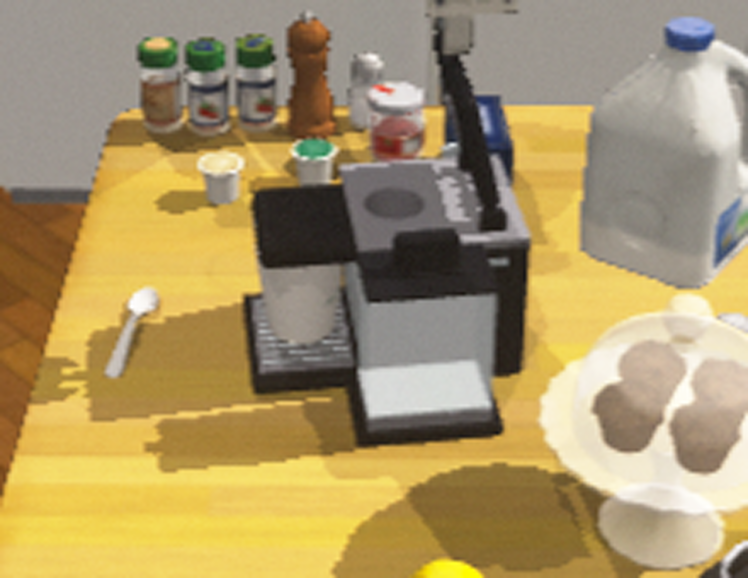

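The lid stands up at about 1.33, and the chamber opening at (393,203) looks dark. I'll nudge to the stop to be sure, then check that the pod has dropped.

carry_out:
  claw: [3,3,3,3,3]
  delta_pos:
    - [0.3,0,-0.06]
    - [0.3,0,-0.05]
    - [0,0,0]
    - [0,0,0]
    - [0,0,0]
  angular:
    - [0,0,0]
    - [0,0,0]
    - [0,0,0]
    - [0,0,0]
    - [0,0,0]

```text
clock: 20.05
position: [0.6743, 0.0502, 0.3066]
ee_rot: [-3.133, -0.225, 0.009]
force: [-10.9, 0.0, 6.9]
width: 0.369
gripper_force: 30.0
```

Run:
```python
from h import *
np.set_printoptions(precision=4,suppress=True)
o=arm.observe();p=o["position"];print(p,o["force"],o["width"]*.0918)
a=np.radians(8.2);f=(p-[.5423,.0323,.1522])[:2]@[np.cos(a),np.sin(a)];u=p[2]-.1522
print("angle",np.arctan2(.006+u,.163-f)-.0368)
t=arm.get_image("top")
r=arm.place_of("used_pod",t);print([(x["conf"],x["centre"]) for x in r])
for x in r:
    for z in(.012,.102): print(z,atz(ray(t,x["centre"]),z))
im=cv2.resize(t["frame"][140:270,235:355],None,fx=4.5,fy=4.5,interpolation=2);cv2.imwrite("pics/t10.png",im[:,:,::-1])
```

```text
[0.6743 0.0502 0.3066] [-10.9045   0.0161   6.9126] 0.033836601281960206
angle 1.350324528333113
[]
```

View pics/t10.png

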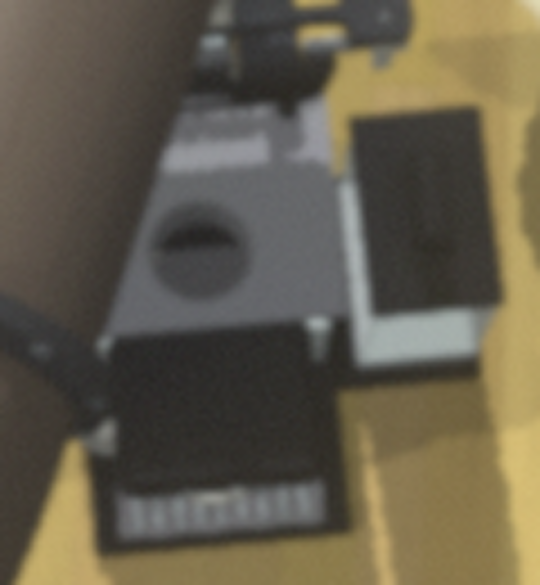

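The lid has reached its stop: 1.350, with contact force. The chamber hole at (200,250) is empty, and the tank is seated and aligned. Now I'll lower the lid to about 0.87.

carry_out:
  claw: [3,3,3,3,3,3,3,3,3]
  delta_pos:
    - [-0.35,0,0.06]
    - [-1.27,0,0.29]
    - [-1.25,0,0.39]
    - [-1.21,0,0.49]
    - [-1.17,0,0.58]
    - [-1.12,0,0.68]
    - [-1.05,0,0.76]
    - [0,0,0]
    - [0,0,0]
  angular:
    - [0,0,0]
    - [0,0,0]
    - [0,0,0]
    - [0,0,0]
    - [0,0,0]
    - [0,0,0]
    - [0,0,0]
    - [0,0,0]
    - [0,0,0]

```text
clock: 21.05
position: [0.6033, 0.0406, 0.2742]
ee_rot: [-3.133, -0.228, 0.001]
force: [2.9, 2.3, -4.8]
width: 0.366
gripper_force: 30.0
```

```bash
python3 an.py s11.png
```

```text
[0.6033 0.0406 0.2742] [ 2.8666  2.2807 -4.8125] 0.0335552503393758
angle 0.8636687567924746 r 0.16331837218598527
[(None, 0), (None, 0), ([0.5034, 0.6888], 0.62)]
used pod [[(0.35, [0.4845, 0.4674])], [(0.18, [0.5968, 0.4721])], []]
```

View pics/s11.png

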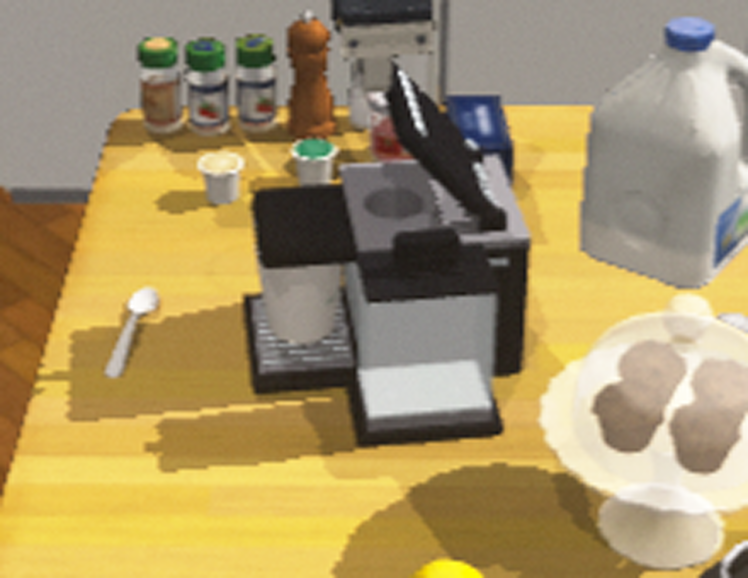

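The lid is held at about 0.86 rad with the grip firm and the chamber empty. The tank is seated and everything else is where it was, so I'm handing the job in.

```bash
python3 -c "
from cell import arm
print(arm.sign_off())"
```

```text
the job is handed in; nothing more can be done
None
```

I handed the job in at about 21 s on the robot's clock: the tank is on its pegs and released, the lid went to its stop (1.35 rad) and the chamber then looked empty, and the arm still holds the lid by its front grip at about 0.86 rad; I did not see the pod in the container or the flap shut, and nothing else looked moved.

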